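# Shut, pin and hold the sonde test box

## Task

Close the sonde test box: swing its hinged steel flap down until it clicks past its ball catch, then take the pin with the tall round head out of the rack and push it through the hole in the flap's ear into the hole of the lug below. Finish still gripping the pin by its head and pressing it down, fully home, so that it keeps the flap pressed flush shut against the springy seal; do not let go. Leave everything else where it stands.

Things in the scene. Friction and masses are not known exactly. Their poses are not given: they have to be found in the camera images.
- chamber: sonde test box, fixed: grey open steel tray 160 (x) x 140 (y) x 60 mm high with a sonde shell in it; origin at the centre of the tray's underside, x points from the lug side (nearest the robot at yaw 0) to the hinge side. A dark steel lug 40 (x) x 44 (y) x 60 mm high stands outside the -x wall, its centre 100 mm from the origin. The flap is hinged along the +x rim.
- flap (a joint): opening angle (rad): 0 flush shut, 1.57 upright, stop at 1.7; starts at 0.9 to 1.45. Steel plate 6 mm thick, 140 mm wide, reaching 160 mm from the hinge axis (in its mid-plane), plus a 44 mm wide, 6 mm thick ear at mid-width out to 202 mm. Open, its outer face looks away from the lug; push on that face to shut it. Stiff hinge (about 0.33 N m): it stays where it is left, against its weight too.
- catch (a joint): ball catch inside the tray's +y wall: retraction of its sprung ball (m), 0 at rest, 0.004 at most. The flap must be pushed past it between about 0.17 and 0.06 rad (some 5 N at 150 mm from the hinge).
- seal (a joint): springy black seal along the tray's -x rim: its compression (m), 0 at rest, 0.009 with the flap flush. It holds the clicked-in flap ajar at about 0.035 to 0.06 rad, the ear 6 to 11 mm above the lug, holes in line within 1 mm. Pressing the flap from there flush to 0 takes about 8 N at the ear; released, it springs up again.
- flap_hinge (a point): point on the hinge axis at mid-width, 63 mm above the counter; fixed to the box. Its axes are those of the box; the flap swings about y.
- ear_hole (a point): centre of the upper mouth of the hole in the flap's ear, on the top (outer) face of the ear, 180 mm from the hinge axis. Through hole 13 mm wide, ear 6 mm thick; it moves with the flap.
- lug_hole (a point): centre of the mouth of the hole in the lug, 60 mm above the counter, z up. Hole 13 mm wide, 52 mm deep, lightly chamfered; directly under the ear's hole when the flap is shut.
- pin: the steel locking pin, hanging upright by its head in one of the rack's three holes (any of them): shank 10 mm thick and 40 mm long with a tapered end, then a plain cylindrical head 24 mm across and 34 mm high. Origin at the foot of the shank, z up the pin: the head's underside is at 40 mm, its top at 74 mm. About 120 g.
- pin_tip (a point): the foot of the pin's shank (the pin's origin)
- rack: fixed wooden pin rack 170 (x) x 60 (y) x 50 mm high, three 12 mm holes in a row along its x at -55, 0 and +55 mm; origin at the centre of its underside. The heads of the pin and of two plugs rest on its top.
- disc_plug: steel plug hanging in the rack, a wide flat disc head 36 mm across and 10 mm high; leave it in its hole; origin at the foot of its 40 mm shank
- block_plug: steel plug hanging in the rack, a square head 26 x 26 x 18 mm; leave it in its hole; origin at the foot of its 40 mm shank
- knob_cap: bystander: red plastic regulator knob cap, 42 mm across, 26 mm high; origin at the centre of its underside
- coupler: bystander: upright brass gas coupler, 38 mm across, 52 mm high; origin at the centre of its underside
- weight: bystander: white ceramic weight block, 45 x 45 x 32 mm; origin at the centre of its underside
- sonde: bystander: spare grey polystyrene sonde shell, 120 x 85 x 55 mm; origin at the centre of its underside
- wrench: bystander: steel wrench 160 mm long lying on the counter
Mind the look-alikes: they are no part of the job. What is shaped like the pin but red is not meant.

How it is judged:
On the way, in this order (a step that is already met when the one before it is completed fails the run):
1. the flap is shut past its catch onto the seal (value of joint flap below 0.075 rad), for 0.2 s.
2. the pin stands through the ear's hole in the lug's hole (z of pin_tip in the frame of lug_hole below -0.02 m and horizontal distance between pin_tip and lug_hole below 0.006 m), for 0.1 s.
At the end, for the whole second after the job is handed in: The robot's fingers still grip the pin (over 2 N) and press it down on the box (over 3 N); the pin is upright within 0.1 rad, its foot at least 20 mm inside the lug's hole and within 6 mm of its axis; the flap is flush shut (below 0.02 rad) (all of step 2 and value of joint flap below 0.02 rad and angle between pin's own z axis and vertical below 0.1 rad and contact force between the fingers and pin above 2 N and contact force between pin and chamber above 3 N); the arm keeps its last pose, push and grip.
It fails at once if a bystander or one of the two plugs is moved by more than 25 mm (distance of any of disc_plug, block_plug, knob_cap, coupler, weight, sonde, wrench from where it was at the start of the episode above 0.025 m).
It also fails if it takes over 54 s, if anything falls off the work surface, if the arm or the gripper's body presses on something with over 40 N, if the wrist force passes 120 N, or if a joint passes its speed limit or range.

## Robot

A 6-joint arm with a two-finger parallel gripper is mounted at the origin on the work surface. World frame = base frame: x ahead of the robot, y to its left, z up, the work surface at z = 0. Lengths are in m, angles in rad, forces in N, time in s.
With the tool pointing down it reaches from about 0.35 to 0.875 m from the base axis. Payload 15.5 kg.
Tool frame: the origin (TCP) lies on the centre line of the jaws, within the pads' length; the fingertips stand 25 mm ahead of it and the grasp point (between the pads) lies 6 mm ahead of it; z points along the fingers, y is the line along which they close (so a half turn about z gives the same grasp; the last joint's range is limited). The gripper opens to 85 mm and grips with 20 to 120 N. Pads are 22 mm wide; open, the fingers measure 114 mm over their backs; the gripper's body (76 mm by 85 mm) begins 54 mm behind the grasp point. The pads swing forward as they close: fully open they stand 13 mm farther back than shut.
Start: joints at [-1.234, 0.494, 1.345, -0, 1.302, -0.096], TCP at [0.262, -0.568, 0.256] pointing down, gripper open.
Joint ranges: [-2.91, 2.91], [-0.82, 2.16], [0.22, 2.67], [-1.22, 4.37], [0.12, 2.79], [-3.08, 3.08]. Speed limits (rad/s): [1.89, 1.89, 2.57, 3.01, 3.01, 3.01].

## Interface

Orientations are given as a unit quaternion [x, y, z, w].
In Python, from bench import bot, eoat, telemetry, eyes gives the robot as it stands. The module is installed in compiled form; this text tells all that it offers. Calls block until the motion is done:
- bot.reach(position, orientation): joint-space move of the TCP to a pose.
- bot.move_linear(position, frame=None, velocity=0.15, max_force=None): straight line of the TCP; frame=None keeps the orientation; velocity is the mean speed in m/s. With max_force (N) it stops when the force on the tool has changed by that much, and returns True; else False.
- bot.move_j(angles): joint-space move.
- eoat.set_gripper(opening, grasp_force=None): opening from 0.0 (shut) to 1.0 (fully open); grasp_force is the grip in N (None keeps the last); returns when the fingers have stopped.
- bot.wait(seconds).
- bot.solve_ik(position, orientation): joint angles nearest the present ones, or None.
- telemetry.read_state(): the state.
- eyes.get_image(name): name is "scene" or "side" or "wrist"; returns a dict with "frame" (384x512x3 uint8, red, green, blue), "depth" (384x512 float32, m along the optical axis (not along the pixel's ray), 0 where there is no reading), "intrinsics" (3x3 intrinsics, pixels), "D" ([k1, k2, p1, p2, k3] as OpenCV has them; the pictures are not rectified), "R" (3x3) and "t" (3): a world point X has camera coordinates R X + t; the wrist camera has in their place "tool_from_camera" (4x4, takes a point from camera to tool coordinates, whose origin is the TCP and whose axes are the flange's). Camera axes: x right, y down, z forward; pixel columns grow to the right and rows downward; lengths in m; the calibration is good to about 2 mm. A picture is of the moment at which its call begins: read the wrist's pose just before it.
A pose or a line that the arm cannot do raises bot.IKError and nothing moves.
- bot.hand_in(): hands the job in; it is judged then, once.
Trained networks look in the newest picture that a camera, given by its name, has taken for a name from the list of things; names that differ only in an ending like _2 or _b are one class to them, and where a whole thing is asked for, a point or a joint stands for the part that bears it (a point fixed in the world has none). Each returns a list of dicts, best first, with "p" (0 to 1); they miss things now and then, are a little off and sometimes report something else, mostly with a low value. They report only what shows in the picture. A call takes as long as a camera call. They do not tell look-alikes from the thing itself.
- eyes.regions_of(camera, thing): "pixels" (384x512 bool, what is visible of it) and "box" ([left, top, right, bottom] in pixels, round what is visible of it).
- eyes.landmark_of(camera, thing): "point" ([column, row] in pixels: a listed point, or the origin of a listed thing).
The state is a dict: "t": time; "qpos": joint angles; "qd": joint speeds; "joint_efforts": joint torques, N m; "eef_pos": TCP position; "tcp_rot": TCP orientation; "force": force on the tool from outside, world axes, zero at the start; "torque": the same for the moment, N m; "gripper_width": opening from 0.0 (shut) to 1.0 (fully open); "grasp_force": force on a finger pad.
Only numpy, scipy, OpenCV 4.12 (cv2) and the standard library are available. Lean on these libraries where they do the work, as an engineer would, in place of code of your own. Each camera call takes 0.05 s, during which the arm holds its last target. There are 200 camera calls.

## Working session

There is one attempt and no reset: what is moved stays moved. The work goes in short steps, each a Python script; the robot and the scene stay as the last script left them, time stands still between calls to the robot, and variables do not carry over. Pictures are saved under pics/ and viewed, at most 10 in all, crops included, and the job is handed in when it is done.

```bash
mkdir -p pics
cat > h.py <<'E'
import numpy as np, cv2
from bench import bot, eoat, telemetry, eyes
from scipy.spatial.transform import Rotation as Rn
def world(im,px,d=None,st=None):
    px=np.atleast_2d(np.array(px,float)); K=np.array(im["intrinsics"]); D=np.array(im["D"])
    if d is None: d=im["depth"][px[:,1].round().astype(int),px[:,0].round().astype(int)]
    n=cv2.undistortPoints(px[:,None],K,D)[:,0]
    c=np.c_[n,np.ones(len(n))]*np.reshape(d,(-1,1))
    if "R" in im: return (c-np.array(im["t"]))@np.array(im["R"])
    T=np.array(im["tool_from_camera"]); c=c@T[:3,:3].T+T[:3,3]
    return Rn.from_quat(st["tcp_rot"]).apply(c)+st["eef_pos"]
def cloud(im,mask,st=None):
    r,c=np.nonzero(mask&(im["depth"]>0)); return world(im,np.c_[c,r],st=st),np.c_[c,r]
def save(n,im): cv2.imwrite("pics/"+n+".png",im[...,::-1])
E
python3 - <<'E'
from h import *
np.set_printoptions(precision=4,suppress=True)
s=telemetry.read_state();print(s)
ims={}
for c in ["scene","side"]:
    im=eyes.get_image(c);ims[c]=im;save(c,im["frame"])
    for t in ["chamber","flap","pin","rack","disc_plug","block_plug","knob_cap","coupler","weight","sonde","wrench"]:
        for r in eyes.regions_of(c,t)[:3]:
            P,_=cloud(im,r["pixels"])
            if len(P): print(c,t,round(r["p"],2),r["box"],np.median(P,0),P.min(0),P.max(0))
    for t in ["flap_hinge","ear_hole","lug_hole","chamber","rack","pin"]:
        for r in eyes.landmark_of(c,t)[:2]:
            try: print(c,t,round(r["p"],2),r["point"],world(im,r["point"]))
            except Exception as e: print(t,r,e)
E
```

```text
{'t': 0.0, 'qpos': array([-1.2345,  0.4942,  1.3462,  0.    ,  1.3025, -0.0955]), 'qd': array([-0.0004, -0.0014,  0.0022,  0.0005,  0.0001,  0.002 ]), 'joint_efforts': array([  0.005 , -88.2153, -38.3868,   0.0003,   0.0103,  -0.0001]), 'eef_pos': array([ 0.2614, -0.5673,  0.2557]), 'tcp_rot': array([ 0.9768,  0.2142, -0.0001, -0.0006]), 'force': array([-0.1391,  0.114 , -0.0735]), 'torque': array([ 0.0154, -0.0099, -0.0073]), 'grasp_force': 0.0, 'gripper_width': 0.9963326006147215}
scene chamber 0.93 [233.6, 140.0, 311.3, 232.3] [0.6317 0.0196 0.0722] [ 0.4458 -0.0461 -0.0057] [0.6822 0.3161 0.2608]
scene flap 0.77 [267.3, 140.2, 311.6, 223.8] [0.6417 0.0256 0.1542] [ 0.4458 -0.045  -0.0057] [0.6773 0.3208 0.2608]
scene pin 0.73 [151.6, 270.2, 162.1, 288.5] [ 0.5494 -0.3481  0.0803] [ 0.5298 -0.3576  0.0496] [ 0.5566 -0.3202  0.0874]
scene pin 0.44 [126.3, 295.8, 134.7, 320.9] [ 0.5407 -0.4381  0.069 ] [ 0.5216 -0.4468 -0.0024] [ 0.5495 -0.4231  0.0774]
scene rack 0.86 [121.2, 241.0, 183.2, 313.0] [ 0.5153 -0.3431  0.0482] [ 0.3659 -0.3834 -0.0057] [ 0.5827 -0.254   0.0696]
scene ra
[... 1817 characters left out ...]
 267.2, 324.3, 295.5] [ 0.5113 -0.3534  0.0463] [ 0.4374 -0.38   -0.0005] [ 0.5771 -0.296   0.0856]
side block_plug 0.54 [290.1, 270.9, 302.6, 281.5] [ 0.4874 -0.3319  0.0667] [ 0.4741 -0.3457  0.0487] [ 0.5045 -0.3169  0.0732]
side weight 0.6 [217.8, 244.9, 231.1, 260.0] [ 0.3385 -0.1105  0.0176] [ 0.1834 -0.5718 -0.0041] [ 0.3498 -0.0662  0.5267]
side lug_hole 0.66 [244.3, 199.5] [[ 0.2276 -0.5593  0.6162]]
side chamber 0.7 [242.3, 202.5] [[ 0.2212 -0.5658  0.617 ]]
side rack 0.64 [225.4, 249.3] [[ 0.1856 -0.5715  0.5291]]
side rack 0.6 [294.6, 287.7] [[ 0.4706 -0.352   0.0357]]
side pin 0.59 [323.2, 306.2] [[ 0.5272 -0.4274  0.0045]]
side pin 0.4 [310.9, 282.8] [[ 0.5163 -0.3661  0.0499]]
```

Run:
```python
import cv2,numpy as np
a=cv2.imread("pics/scene.png")[90:340,90:390];b=cv2.imread("pics/side.png")[120:320,180:380]
a=cv2.resize(a,(480,400),interpolation=2);b=cv2.resize(b,(320,320),interpolation=2)
o=np.zeros((400,800,3),np.uint8);o[:,:480]=a;o[:320,480:]=b;cv2.imwrite("pics/c1.png",o)
```

```text
(no output)
```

View pics/c1.png

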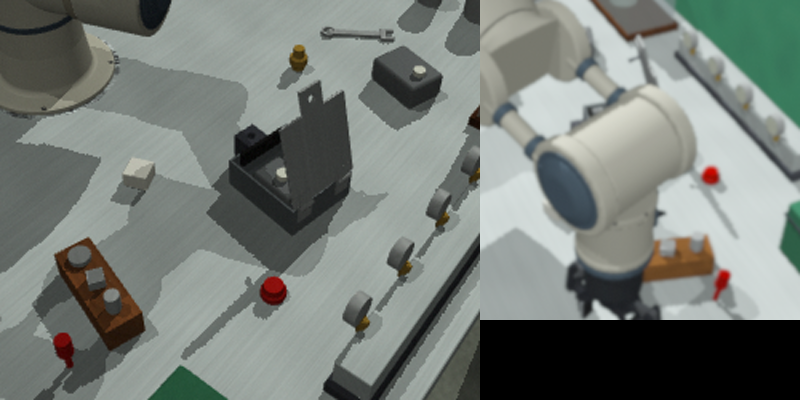

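Run:
```python
from h import *
np.set_printoptions(precision=4,suppress=True)
def look(n,things,pts):
    bot.wait(0.2)
    s=telemetry.read_state(); im=eyes.get_image("wrist"); save(n,im["frame"])
    np.savez(n,depth=im["depth"],frame=im["frame"],K=im["intrinsics"],D=im["D"],T=im["tool_from_camera"],p=s["eef_pos"],q=s["tcp_rot"])
    for t in things:
        for r in eyes.regions_of("wrist",t)[:2]:
            P,_=cloud(im,r["pixels"],s)
            if len(P): print(n,t,round(r["p"],2),r["box"],np.median(P,0),P.min(0),P.max(0))
    for t in pts:
        for r in eyes.landmark_of("wrist",t)[:2]:
            print(n,t,round(r["p"],2),r["point"],world(im,r["point"],st=s))
    print(im["tool_from_camera"],s["t"])
q=[0.9768,0.2142,0,0]
eoat.set_gripper(0.0,60)
bot.reach([0.53,-0.34,0.33],q)
look("w1",["pin","rack","disc_plug","block_plug"],["pin","rack"])
bot.reach([0.50,0.03,0.40],q)
look("w2",["chamber","flap"],["lug_hole","ear_hole","flap_hinge"])
a=np.hstack([cv2.resize(cv2.imread(f"pics/{n}.png"),(400,300),interpolation=cv2.INTER_AREA) for n in("w1","w2")])
cv2.imwrite("pics/c2.png",a)
```

```text
w1 pin 0.65 [312.6, 125.6, 352.1, 167.4] [ 0.5964 -0.439   0.0195] [ 0.5471 -0.4611 -0.0013] [ 0.6206 -0.4307  0.0249]
w1 pin 0.55 [255.6, 143.3, 274.7, 161.2] [ 0.5439 -0.3446  0.083 ] [ 0.5238 -0.3616  0.0483] [ 0.5543 -0.3338  0.0851]
w1 rack 0.81 [184.3, 118.1, 289.5, 228.4] [ 0.5059 -0.3306  0.0493] [ 0.3863 -0.3848 -0.0028] [ 0.5795 -0.2751  0.084 ]
w1 block_plug 0.57 [222.4, 167.3, 249.9, 195.8] [ 0.4918 -0.3302  0.0669] [ 0.4676 -0.3474  0.048 ] [ 0.5069 -0.3133  0.0694]
w1 pin 0.81 [313.5, 172.8] [[ 0.5375 -0.441  -0.0012]]
w1 pin 0.7 [262.5, 147.3] [[ 0.5514 -0.3419  0.0838]]
w1 rack 0.92 [240.1, 168.5] [[ 0.5063 -0.3288  0.0485]]
[[ 0.0001 -0.9537 -0.3009  0.0756]
 [ 1.      0.0002 -0.0001  0.0009]
 [ 0.0001 -0.3009  0.9537 -0.117 ]
 [ 0.      0.      0.      1.    ]] 4.1167
w2 chamber 0.72 [206.8, 12.3, 361.4, 168.9] [0.5919 0.0432 0.0359] [ 0.4516 -0.103  -0.0031] [0.6836 0.1211 0.26  ]
w2 chamber 0.43 [218.7, 115.8, 273.7, 155.1] [0.5157 0.0535 0.0681] [0.5038 0.0025 0.0408] [0.5265 0.0995 0.0703]
w2 flap 0.61 [245.2, 12.8, 360.2, 106.2] [0.627  0.0417 0.2162] [ 0.6066 -0.0616 -0.0016] [0.6898 0.1209 0.26  ]
w2 lug_hole 0.57 [236.5, 151.9] [[0.4789 0.0542 0.021 ]]
w2 ear_hole 0.82 [307.2, 58.8] [[0.6233 0.0319 0.2273]]
w2 flap_hinge 0.67 [306.6, 50.7] [[0.6579 0.0238 0.0876]]
[[ 0.0001 -0.9537 -0.3009  0.0756]
 [ 1.      0.0002 -0.0001  0.0009]
 [ 0.0001 -0.3009  0.9537 -0.117 ]
 [ 0.      0.      0.      1.    ]] 6.075
```

View pics/c2.png

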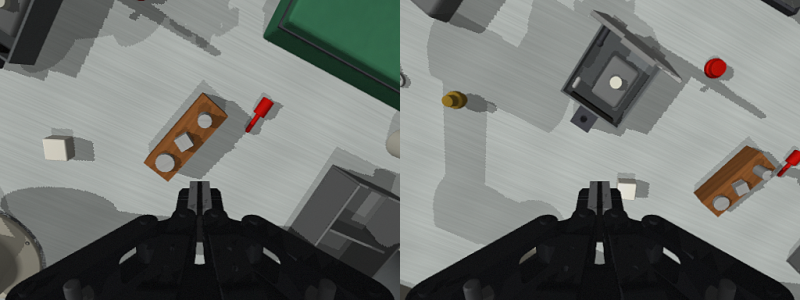

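Run:
```python
from h import *
np.set_printoptions(precision=4,suppress=True)
def load(n):
    f=np.load(n+".npz"); return dict(depth=f["depth"],frame=f["frame"],intrinsics=f["K"],D=f["D"],tool_from_camera=f["T"]),dict(eef_pos=f["p"],tcp_rot=f["q"])
def atz(im,s,px,z):
    a=world(im,px,[0.2],s)[0];b=world(im,px,[0.6],s)[0];return a+(b-a)*(z-a[2])/(b[2]-a[2])
im,s=load("w2")
print("lug",atz(im,s,[236.5,151.9],.06))
P,_=cloud(im,np.ones((384,512),bool),s)
m=(P[:,2]>.085)&(P[:,2]<.262)&(abs(P[:,0]-.63)<.08)&(abs(P[:,1]-.03)<.12)
F=P[m]
for _ in range(6):
    c=F.mean(0);n=np.linalg.svd(F-c)[2][2];F=F[abs((F-c)@n)<.004]
n=n*np.sign(-n[0]); print("flap inner?",len(F),c,n,"tilt(open angle)",np.pi/2-np.arctan2(n[2]*0,1), np.arctan2(np.hypot(n[0],n[1]),-n[2]),np.arctan2(n[1],n[0])-np.pi)
t=P[(abs(P[:,2]-.06)<.004)&(abs(P[:,0]-.55)<.15)&(abs(P[:,1]-.05)<.12)]
print("rim rect",cv2.minAreaRect(t[:,:2].astype(np.float32)))
l=t[(t[:,0]<.505)]; print("lugtop",len(l),cv2.minAreaRect(l[:,:2].astype(np.float32)),l.mean(0))
im,s=load("w1")
P,_=cloud(im,np.ones((384,512),bool),s)
def reg(z,x,y,r):
    k=P[(abs(P[:,2]-z)<.004)&(np.hypot(P[:,0]-x,P[:,1]-y)<r)];return len(k),k.mean(0),cv2.minAreaRect(k[:,:2].astype(np.float32))
print("pin",reg(.084,.545,-.345,.025));print("disc",reg(.06,.44,-.31,.04));print("blk",reg(.068,.49,-.33,.025))
print("rack",reg(.05,.493,-.33,.12))
```

```text
lug [0.4861 0.0546 0.06  ]
flap inner? 1613 [0.626  0.0276 0.2046] [-0.9503  0.1545 -0.2701] tilt(open angle) 1.5707963267948966 1.297250206081742 -0.16111735670508764
rim rect ((0.5672637224197388, 0.04152532294392586), (0.14068178832530975, 0.2080799788236618), 79.9022216796875)
lugtop 744 ((0.4833648204803467, 0.03125178813934326), (0.0978645607829094, 0.04303427040576935), 89.40998840332031) [0.4868 0.0486 0.0592]
pin (267, array([ 0.5427, -0.3454,  0.0832]), ((0.542572021484375, -0.3453468680381775), (0.02189396135509014, 0.02305944822728634), 24.898109436035156))
disc (454, array([ 0.4379, -0.3139,  0.0593]), ((0.4375951290130615, -0.3136973977088928), (0.03443227335810661, 0.03492845222353935), 22.543964385986328))
blk (353, array([ 0.4902, -0.3297,  0.0671]), ((0.48990651965141296, -0.3299883008003235), (0.026184916496276855, 0.02585783787071705), 55.39987564086914))
rack (3655, array([ 0.498 , -0.3312,  0.0493]), ((0.48918813467025757, -0.3297935128211975), (0.06027567759156227, 0.1708691418170929), 73.26348876953125))
```

```bash
cat >> h.py <<'E'
def quat(a): return [np.cos(a/2),np.sin(a/2),0,0]
YAW=-0.165; d=np.array([np.cos(YAW),np.sin(YAW),0]); Z=np.array([0,0,1.])
LUG=np.array([.4861,.0546,.06]); H=LUG+.18*d+.003*Z
E
python3 - <<'E'
from h import *
np.set_printoptions(precision=4,suppress=True)
def tcp(th,r=.15): return H+r*(-np.cos(th)*d+np.sin(th)*Z)+.003*(np.sin(th)*d+np.cos(th)*Z)+.011*d+.025*Z
q=quat(YAW)
p0=tcp(1.55)+.01*d
bot.reach(p0*[1,1,0]+[0,0,.36],q)
bot.move_linear(p0,velocity=.2)
for th in np.r_[1.3:0.25:7j,0.17,0.1,0.05,0.015]:
    f=bot.move_linear(tcp(th),velocity=.12,max_force=30 if th>.16 else 25)
    s=telemetry.read_state();print(round(th,3),f,s["eef_pos"]-tcp(th),s["force"],round(s["t"],2))
    if f and th>.16:break
E
```

```text
1.3 False [ 0.0008 -0.0001  0.0011] [-0.2053 -0.651   0.9842] 8.45
1.125 False [ 0.0007 -0.0001  0.0003] [-0.4778 -0.7401 -0.4251] 8.82
0.95 False [ 0.0007 -0.0001  0.0003] [ 0.1027 -0.148   0.167 ] 9.18
0.775 False [ 0.0007 -0.0001  0.0004] [-0.1417  0.4811 -0.0945] 9.55
0.6 False [ 0.0007 -0.0001  0.0005] [ 0.4298  0.2184 -0.1067] 9.92
0.425 False [ 0.0006 -0.0001  0.0005] [-0.3005 -0.4547  0.8404] 10.28
0.25 False [ 0.0005 -0.0001  0.0005] [-0.158  -0.0164  0.3678] 10.65
0.17 False [ 0.0002 -0.      0.0003] [ 0.1995 -0.5848  0.1492] 10.9
0.1 False [ 0.0001 -0.      0.0003] [-0.5236  0.4601  0.1669] 11.15
0.05 False [ 0.0001 -0.      0.0002] [-0.344  -0.6391 -0.5693] 11.4
0.015 False [0.0004 0.     0.0003] [1.4949 0.3612 2.9164] 11.65
```

Run:
```python
from h import *
np.set_printoptions(precision=4,suppress=True)
p=np.array(telemetry.read_state()["eef_pos"])
f=bot.move_linear(p-.02*Z,velocity=.04,max_force=22)
s=telemetry.read_state();print(f,s["eef_pos"],s["force"],s["t"])
bot.wait(.2)
c=LUG-.085*d+.0*Z; c[2]=.26
bot.move_linear(p+.02*Z,velocity=.2)
bot.reach(c,quat(YAW)); bot.wait(.2)
s=telemetry.read_state(); im=eyes.get_image("wrist"); save("w3",im["frame"])
np.savez("w3",depth=im["depth"],frame=im["frame"],K=im["intrinsics"],D=im["D"],T=im["tool_from_camera"],p=s["eef_pos"],q=s["tcp_rot"])
for t in ["ear_hole","lug_hole"]:
    for r in eyes.landmark_of("wrist",t)[:2]: print(t,r["p"],r["point"],world(im,r["point"],st=s))
```

```text
True [0.5269 0.0479 0.0909] [-4.1439 -0.2656 20.901 ] 11.9167
ear_hole 0.69 [252.1, 94.4] [[0.4855 0.0568 0.0082]]
lug_hole 0.57 [252.8, 95.6] [[0.484  0.0562 0.0082]]
```

View pics/w3.png

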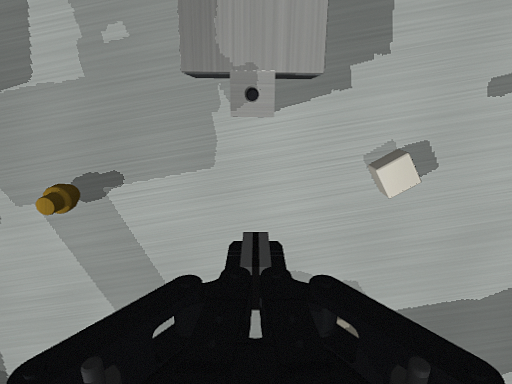

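Run:
```python
from h import *
np.set_printoptions(precision=4,suppress=True)
f=np.load("w3.npz"); im=dict(depth=f["depth"],frame=f["frame"],intrinsics=f["K"],D=f["D"],tool_from_camera=f["T"]);s=dict(eef_pos=f["p"],tcp_rot=f["q"])
P,_=cloud(im,np.ones((384,512),bool),s)
u=(P-H)@d; v=(P-H)@np.cross(Z,d)
F=P[(u<-.03)&(u>-.2)&(abs(v)<.06)&(P[:,2]>.055)&(P[:,2]<.09)]
for _ in range(5):
    A=np.c_[(F-H)@d,(F-H)@np.cross(Z,d),np.ones(len(F))];k=np.linalg.lstsq(A,F[:,2],rcond=None)[0];F=F[abs(A@k-F[:,2])<.003]
print("slope(angle)",-k[0],"z at hinge",k[2],"ear z",k[2]-.18*k[0],len(F))
g=cv2.cvtColor(im["frame"],cv2.COLOR_RGB2GRAY)
print(g[84:106,242:264])
m=(g<90).astype(np.uint8);m[:84]=0;m[106:]=0;m[:,:240]=0;m[:,264:]=0
_,_,st,ce=cv2.connectedComponentsWithStats(m);print(st,ce)
c=ce[1];
a=world(im,c,[.1],s)[0];b=world(im,c,[.4],s)[0];ze=k[2]-.18*k[0];x=a+(b-a)*(ze-a[2])/(b[2]-a[2]);print("hole",x)
E=P[(u<-.168)&(u>-.21)&(abs(v)<.04)&(abs(P[:,2]-ze)<.006)];print("ear",len(E),cv2.minAreaRect(E[:,:2].astype(np.float32)))
vv=(E-H)@np.cross(Z,d);print("ear v range",vv.min(),vv.max(),"hole uv",(x-H)@d,(x-H)@np.cross(Z,d))
```

```text
slope(angle) 0.05982913915854031 z at hinge 0.06548302393062866 ear z 0.07625226897916591 10858
[[125 124 124 125 122 123 123 124 124 126 125 126 124 111 113 145 144 143
  143 143 140 142]
 [125 125 126 126 126 127 129 128 121 116 118 120 125 125 130 150 147 146
  145 145 147 147]
 [123 124 123 126 127 122 106 100  97 106 111 116 120 120 123 133 145 144
  144 144 143 146]
 [122 122 123 125 121  99  83  86  69  63  69  79  92 121 123 131 146 143
  142 140 140 140]
 [121 119 123 118  93  76  70  42  22  25  25  27  33  71 110 137 146 140
  141 141 140 138]
 [122 124 119 102  65  61  32  15  14  17  14  15   8  20  64 123 153 128
  110 141 139 140]
 [120 123 115  76  59  42  22  16  19  25  30  33  21  15  13  79 142 146
  139 141 141 141]
 [117 122 107  58  55  23  18  20  31  30  33  32  32  32  13  44 113 151
  144 139 138 140]
 [121 118  99  55  40  15  23  33  29  30  33  32  34  30  27  14  83 148
  145 143 141 140]
 [124 121 100  56  33  19  32  29  28  30  34  30  35  33  30  17  69 134
  147 144 142 142]
 [122 122 100  55  28  17  27  29  28  34  32  35  32  30  32  20  65 130

[... 708 characters left out ...]
134 131 127 142 150 148 146 145 146
  146 145 145 147]
 [118 126 144 142 143 143 142 142 142 144 144 142 143 143 139 140 143 141
  142 141 142 141]
 [116 124 143 140 140 141 140 140 139 139 139 140 141 139 139 139 139 139
  139 140 141 138]
 [123 141 139 141 140 140 139 139 139 140 140 140 139 140 139 140 139 138
  139 140 139 138]]
[[     0      0    512    384 196440]
 [   245     87     14     15    168]] [[255.5037 191.5836]
 [251.1667  93.7976]]
hole [0.4848 0.0571 0.0763]
ear 1514 ((0.4809035360813141, 0.05685883015394211), (0.0440182089805603, 0.034979116171598434), 80.5096664428711)
ear v range -0.02062400080675372 0.02338320976320289 hole uv -0.1816760728774442 0.0022792219341083025
```

```bash
cat >> h.py <<'E'
def load(n):
    f=np.load(n+".npz"); return dict(depth=f["depth"],frame=f["frame"],intrinsics=f["K"],D=f["D"],tool_from_camera=f["T"]),dict(eef_pos=f["p"],tcp_rot=f["q"])
def snap(n):
    s=telemetry.read_state(); im=eyes.get_image("wrist"); save(n,im["frame"])
    np.savez(n,depth=im["depth"],frame=im["frame"],K=im["intrinsics"],D=im["D"],T=im["tool_from_camera"],p=s["eef_pos"],q=s["tcp_rot"]); return im,s
E
python3 - <<'E'
from h import *
np.set_printoptions(precision=4,suppress=True)
a=-0.29; r=np.array([np.cos(a),np.sin(a),0]); pin=np.array([.5426,-.3453,0])
eoat.set_gripper(0.55,70)
bot.reach(pin-.085*r+.268*Z,quat(a)); bot.wait(.2)
im,s=snap("w4")
P,px=cloud(im,np.ones((384,512),bool),s)
k=(abs(P[:,2]-.084)<.005)&(np.hypot(*(P[:,:2]-pin[:2]).T)<.025)
Q=P[k];print(len(Q),Q.mean(0),cv2.minEnclosingCircle(Q[:,:2].astype(np.float32)),px[k].mean(0))
c,R=cv2.minEnclosingCircle(Q[:,:2].astype(np.float32));c=(np.array(c)+Q[:,:2].mean(0))/2
if abs(R-.012)<.0025 and np.hypot(*(c-pin[:2]))<.006:
    g=np.r_[c,0]
    bot.reach(g+.17*Z,quat(a))
    f=bot.move_linear(g+.079*Z,velocity=.1,max_force=12);print(f)
    eoat.set_gripper(0.0,70)
    s=telemetry.read_state();print(s["eef_pos"],s["gripper_width"],s["grasp_force"],s["force"],s["t"])
    bot.move_linear(g+.20*Z,velocity=.15)
    bot.wait(.2);snap("w5")
    s=telemetry.read_state();print(s["eef_pos"],s["gripper_width"],s["grasp_force"],s["force"],s["t"])
E
```

```text
452 [ 0.5421 -0.3457  0.0832] ((0.5420331954956055, -0.34590408205986023), 0.011923696845769882) [255.1527  92.5044]
False
[ 0.5425 -0.3454  0.0799] 0.26179611866730046 68.18914890289307 [1.2577 5.5641 8.3106] 17.7333
[ 0.5419 -0.3456  0.1992] 0.2590098536958624 68.67648839950562 [-0.0687  0.0743 -0.5744] 18.9417
```

View pics/w5.png

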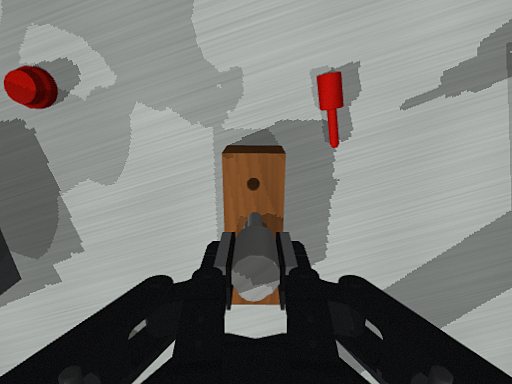

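```bash
python3 - <<'E'
from h import *
np.set_printoptions(precision=4,suppress=True,linewidth=150)
im,s=load("w5")
r,c=np.mgrid[205:300,230:285];r=r.ravel();c=c.ravel()
P=world(im,np.c_[c,r],st=dict(eef_pos=[0,0,0],tcp_rot=[0,0,0,1]))
m=(P[:,2]>-.03)&(P[:,2]<.085)&(abs(P[:,1])<.02)&(abs(P[:,0])<.02)
P=P[m]
for z in np.arange(-.02,.075,.006):
    k=P[abs(P[:,2]-z)<.003]
    if len(k)>3: print(round(z,3),len(k),"x max",k[:,0].max(),"y",k[:,1].min(),k[:,1].max(),"mid",(k[:,1].min()+k[:,1].max())/2)
for row in (212,216,220,224):
  print(row,im["frame"][row,244:268].mean(1).astype(int),im["depth"][row,244:268:3])
E
python3 - <<'E'
import cv2
cv2.imwrite("pics/c5.png",cv2.resize(cv2.imread("pics/w5.png")[195:315,215:300],None,fx=5,fy=5,interpolation=2))
E
```

```text
-0.014 115 x max 0.011120932597781422 y -0.00939952604481115 0.014318076204150808 mid 0.0024592750796698292
-0.008 130 x max 0.011220945155164544 y -0.009445046092440183 0.01431476691265475 mid 0.0024348604101072837
-0.002 2005 x max 0.011627880925996315 y -0.009916753155203352 0.014698117926339046 mid 0.0023906823855678466
0.004 359 x max 0.011698278099388906 y -0.010355419251995783 0.015437642829888956 mid 0.0025411117889465864
0.01 326 x max 0.011582952740980396 y -0.01091242351324202 0.01604819475697146 mid 0.00256788562186472
0.016 298 x max 0.011686323070455779 y -0.011388811834902805 0.016615060030919913 mid 0.002613124098008554
0.022 249 x max 0.011700943184368609 y -0.011719606256409696 0.01688038903342845 mid 0.002580391388509377
0.028 126 x max 0.011490685905212739 y -0.009106762161094361 0.012723222292618535 mid 0.0018082300657620868
0.046 25 x max 0.004714124780097598 y -0.0022479406318958034 0.00528194351427363 mid 0.0015170014411889131
0.052 57 x max 0.004559145496093209 y -0.003017770884578324 0.00605682548851547 mid 0.001519527301968573
0.058 45 x max 0.004625997953348365 y -0.0031792563523493867 0.006179761164001621 mid 0.0015002524058261172
0.064 42 x max 0.004453599054496604 y -0.003283792559145001 0.005592541576066355 mid 0.0011543745084606769
212 [85 80 79 80 81 79 81 80 69 61 62 62 61 63 71 73 75 75 73 74 75 74 76 80] [0.2851 0.2859 0.2873 0.1961 0.1961 0.2862 0.2867 0.2859]
216 [87 80 78 80 89 79 70 67 61 56 57 58 58 58 58 57 56 53 50 51 50 50 52 52] [0.2874 0.2879 0.1931 0.1895 0.1882 0.1919 0.2875 0.2881]
220 [70 71 69 73 83 81 69 63 59 58 59 57 59 60 59 57 54 54 53 52 51 51 52 54] [0.2885 0.2887 0.1852 0.183  0.1831 0.184  0.1917 0.    ]
224 [73 57 56 72 94 76 67 63 60 57 56 57 57 58 58 58 56 53 44 35 38 36 43 54] [0.2903 0.2825 0.1807 0.1767 0.1771 0.1788 0.1847 0.2897]
```

View pics/c5.png

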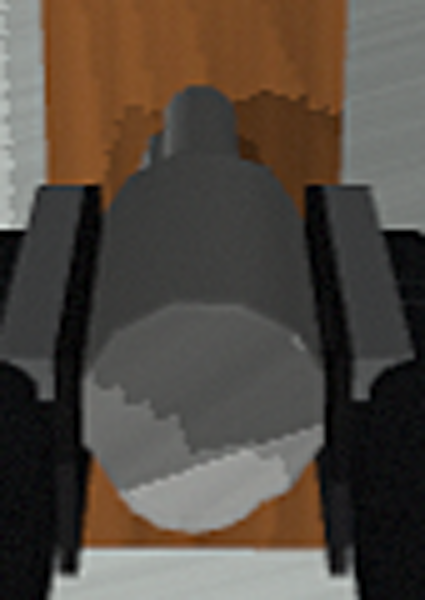

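Run:
```python
from h import *
np.set_printoptions(precision=4,suppress=True,linewidth=150)
t=np.array([.4854,.0580,0]); q=quat(YAW)
bot.reach(t-.035*d+.19*Z,q)
bot.move_linear(t-.035*d+.165*Z); bot.wait(.2)
im,s=snap("w6")
K=np.array(im["intrinsics"]);print(K[0,0])
cv2.imwrite("pics/c6.png",cv2.resize(im["frame"][120:250,200:310,::-1],None,fx=4,fy=4,interpolation=2))
g=cv2.cvtColor(im["frame"],cv2.COLOR_RGB2GRAY)
print(eyes.landmark_of("wrist","ear_hole")[:2],eyes.landmark_of("wrist","pin_tip")[:1])
Zr=dict(eef_pos=[0,0,0],tcp_rot=[0,0,0,1])
P,px=cloud(im,np.ones((384,512),bool),Zr)
k=P[(P[:,2]>.044)&(P[:,2]<.064)&(abs(P[:,1])<.012)&(abs(P[:,0])<.012)]
print("shank",len(k),k[:,0].max()-.005,k[:,1].min(),k[:,1].max())
ez=np.array(s["eef_pos"])[2]-.0755
# ear plane px hole via depth: below plane
k=(abs(P[:,0]-.035)<.014)&(abs(P[:,1]-.001)<.014)&(P[:,2]>ez+.006)
print("deep px",k.sum(),px[k].mean(0),px[k].min(0),px[k].max(0))
e=P[(abs(P[:,0]-.04)<.02)&(abs(P[:,1])<.035)&(abs(P[:,2]-ez)<.006)];print("ear y",e[:,1].min(),e[:,1].max(),"z",np.median(e[:,2]),ez)
m=(g<85)
m[:130]=0;m[200:]=0;m[:,:235]=0;m[:,275:]=0
_,_,st,ce=cv2.connectedComponentsWithStats(m.astype(np.uint8));print(st,ce)
for c,b in zip(ce[1:],st[1:]):
    if b[4]>60:
        w=world(im,c,[.1],Zr)[0];v=world(im,c,[.3],Zr)[0];print("tool hole",w+(v-w)*(ez-w[2])/(v[2]-w[2]))
print(s["eef_pos"],s["t"])
```

```text
287.15232624999373
[{'point': [253.1, 160.5], 'p': 0.85}] [{'point': [252.9, 216.0], 'p': 0.74}]
shank 155 -0.0004631403173885147 -0.0032920699796240138 0.006130788270283504
deep px 221 [255.7602 160.7285] [248 153] [264 169]
ear y -0.03488543719523983 0.0349179841492622 z 0.0898585254730298 0.09015601255276813
[[     0      0    512    384 196330]
 [   245    153     19     19    278]] [[255.5018 191.5424]
 [254.2194 161.5647]]
tool hole [0.034  0.0008 0.0902]
[0.4514 0.0636 0.1657] 21.0083
```

View pics/c6.png

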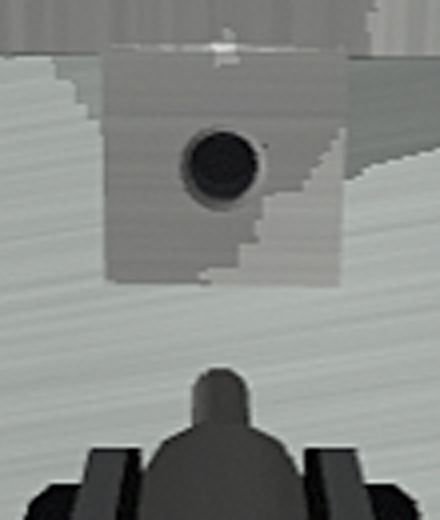

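Run:
```python
from h import *
np.set_printoptions(precision=4,suppress=True,linewidth=150)
t=np.array([.4852,.0583,0])
bot.move_linear(t+.150*Z,velocity=.06); bot.wait(.15)
for z in (.137,.127,.112):
    f=bot.move_linear(t+z*Z,velocity=.04,max_force=7)
    s=telemetry.read_state();print(z,f,s["eef_pos"],s["force"],s["torque"],s["grasp_force"],round(s["t"],2))
    if f: break
```

```text
0.137 False [0.485  0.0583 0.1367] [ 0.4508  1.136  -0.6442] [0.0051 0.0221 0.0024] 68.66663217544556 22.57
0.127 False [0.4851 0.0583 0.1267] [-0.1816  0.1477 -0.0438] [-0.0382 -0.0364  0.0226] 68.66568803787231 22.97
0.112 False [0.4851 0.0583 0.1118] [ 0.3581  0.3008 -0.5411] [-0.0162  0.0135 -0.0491] 68.66642832756042 23.49
```

Run:
```python
from h import *
np.set_printoptions(precision=4,suppress=True,linewidth=150)
t=np.array([.4852,.0583,0])
f=bot.move_linear(t+.090*Z,velocity=.025,max_force=22)
for _ in range(2):
    s=telemetry.read_state();print(f,s["eef_pos"],s["force"],s["torque"],s["grasp_force"],round(s["t"],2)); bot.wait(.4)
im,s=snap("w7")
P,_=cloud(im,np.ones((384,512),bool),s)
u=(P-H)@d; v=(P-H)@np.cross(Z,d)
F=P[(u<-.03)&(u>-.155)&(abs(v)<.06)&(P[:,2]>.055)&(P[:,2]<.085)]
for _ in range(5):
    A=np.c_[(F-H)@d,(F-H)@np.cross(Z,d),np.ones(len(F))];k=np.linalg.lstsq(A,F[:,2],rcond=None)[0];F=F[abs(A@k-F[:,2])<.003]
print("flap",-k[0],k[2],len(F))
```

```text
True [0.485  0.0584 0.0955] [-3.8016  1.1984 21.9138] [0.0113 0.5735 0.0102] 71.54860138893127 24.16
True [0.485  0.0584 0.0956] [-3.4465  1.0008 17.9702] [-0.0147  0.5771  0.0246] 71.31868600845337 24.56
flap -0.0011117357268435246 0.06539474719236604 48272
```

View pics/w7.png

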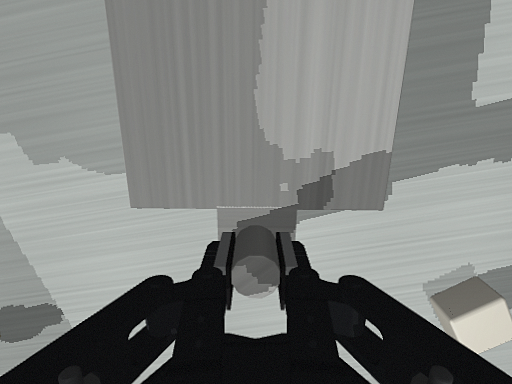

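The image shows the flap flat, with the pin's head seated on the ear at about (256, 265). The measured angle is about 0 rad, held with 18 N.

```bash
python3 -c "
from h import *
print(telemetry.read_state()['force']);print(bot.hand_in())"
```

```text
[-2.76385191  0.75104664 18.67994224]
the job is handed in; nothing more can be done
None
```

I shut the flap past its catch and pushed the pin home through the ear into the lug, and handed in at about 25 s with the pin still gripped by its head and pressed down at about 18 N; the flap measured flush at about 0 rad, and the hand-in call gave no verdict.

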